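Bring the cart wheel's valve to the top

TASK

The studio's supply-cart wheel hangs in its service stand. With the fingertips, push on one spoke after another to turn it, either way round, letting go between pushes, until the valve stem is straight up at twelve o'clock, directly above the hub, ready for the pump; then leave the wheel at rest. Turn it gently without spinning it, do not push on the valve stem itself, and neither lift nor shift the other things on the table.

Things in the scene. Friction and masses are not known exactly. Their poses are not given: they have to be found in the camera images.
- stand: fixed stand: black base plate 200 x 280 x 12 mm with two thin grey legs, on the side away from the robot only, that carry the axle. Origin on the table, under the wheel's centre; z up; x is the wheel's axle, pointing away from the robot; y to the left as seen from the robot. On the robot's side of the wheel it has only the base plate
- hub (a point): centre of the wheel, in the middle of its thickness, 175 mm above the stand's origin; axes as the stand's. The tyre is 310 mm across (outer radius 155 mm, inner 117 mm) and 38 mm thick (x = -19 to 19 mm). The hub is 48 mm across at its front face, x = -74 mm; its axle end reaches x = -84 mm
- wheel (a joint): turn of the wheel about the stand's x axis, rad, endless, not wrapped: 0 or any whole turn is valve at twelve o'clock; it grows clockwise as seen from the robot, pi is valve at the bottom. The bearing drags (about 0.3 N m): it takes about 4 N at a spoke's middle to turn it, and it stays where it is left
- spokes: four round aluminium spokes 14 mm thick, 90 degrees apart, turning with the wheel. Origin at the hub point, x along the axle, z towards the valve. Spokes lie 45, 135, 225 and 315 degrees from the valve. They are dished to the robot: centre lines run straight from x = -68 mm at radius 22 mm to x = -9 mm at radius 115 mm, so all but their outer ends stand in front of the tyre's side
- valve: valve stem with black cap, 14 mm thick and 34 mm long, in the wheel's middle plane (x = 0), standing inward from the rim towards the hub. Origin at its root on the rim, 116 mm from the wheel's centre; z points outward from the hub along the stem (straight up when the job is done)
- wrench: open-ended steel wrench, 170 mm long, lying on the table just in front of the stand (bystander); origin at the centre of its underside, x along its length
- cup: clear empty plastic cup, 76 mm wide, 95 mm tall, standing left of the wheel (bystander); origin at the centre of its underside
- paint_bottle: white closed paint bottle, 56 mm wide, 150 mm tall, standing farther left of the wheel (bystander); origin at the centre of its underside
- pump: small black hand pump with a grey T handle, about 270 mm long, 35 mm high (T handle 90 mm across), lying on the table at the right side of the wheel (bystander); origin at the centre of its underside, under the middle of the barrel, x along it to the T handle
- pin_tub: open grey plastic tub, 100 x 80 x 40 mm, right of the wheel, nearer to the robot (bystander); origin at the centre of its underside
- jar: lidded glass jar, 68 mm wide, 85 mm tall, at the right of the stand (bystander); origin at the centre of its underside
- panel: black painted panel, 120 x 160 x 18 mm, lying at the left of the stand (bystander); origin at the centre of its underside

How it is judged (in metres and radians):
On the way, in this order (a step that is already met when the one before it is completed fails the run):
1. a spoke is pushed with the fingers and the wheel turns by it (valve 20 mm from its start) (contact force between the fingers and spokes above 0.3 N and distance of valve from where it was at the start of the episode above 0.02 m), for 0.02 s.
2. the fingers let go of the spokes while the valve is still more than 0.25 rad from straight up (contact force between the fingers and spokes below 0.1 N and angle between valve's own z axis and vertical above 0.25 rad), for 0.2 s.
3. then a spoke is pushed again (contact force between the fingers and spokes above 0.3 N), for 0.02 s.
At the end, for the whole second after the job is handed in: the valve stem is within 0.1 rad (about 6 degrees) of straight up above the hub, the wheel is at rest (under 0.05 rad/s), and every bystander is within 30 mm of where it started (angle between valve's own z axis and vertical below 0.1 rad and velocity of joint wheel between -0.05 and 0.05 rad/s and distance of each of wrench, cup, paint_bottle, pump, pin_tub, jar, panel from where it was at the start of the episode below 0.03 m); the robot touches nothing.
It fails at once if the valve stem is pushed (over 2 N) (contact force between any of the fingers, the arm and valve above 2 N).
It fails at once if the wheel is spun faster than 4 rad/s (velocity of joint wheel above 4 rad/s or velocity of joint wheel below -4 rad/s).
It fails at once if another thing on the table is moved or lifted by more than 30 mm (distance of any of wrench, cup, paint_bottle, pump, pin_tub, jar, panel from where it was at the start of the episode above 0.03 m).
It also fails if it takes over 54 s, if anything falls off the work surface, if the arm or the gripper's body presses on something with over 40 N, if the wrist force passes 120 N, or if a joint passes its speed limit or range.

ROBOT

A 6-joint arm with a two-finger parallel gripper is mounted at the origin on the work surface. World frame = base frame: x ahead of the robot, y to its left, z up, the work surface at z = 0. Lengths are in mm, angles in rad, forces in N, time in s.
With the tool pointing down it reaches from about 400 to 925 mm from the base axis. Payload 12.5 kg.
Tool frame: the origin (TCP) lies at the very end of the fingers, on their centre line; the grasp point (between the pads) lies 19 mm behind it; z points along the fingers, y is the direction in which the jaws open and shut (so a half turn about z gives the same grasp; the last joint's range is limited). The gripper opens to 95 mm and grips with 3 to 60 N. Pads are 20 mm wide; open, the fingers measure 119 mm over their backs; the gripper's body (75 mm by 180 mm) begins 59 mm behind the grasp point.
Start: joints at [-1.275, 0.491, 1.559, -0, 1.092, -0.106], TCP at [244.446, -575.233, 214.661] pointing down, gripper open.
Joint ranges: [-3.1, 3.1], [-0.84, 2.19], [0.05, 2.79], [-1.13, 4.28], [0.06, 2.93], [-2.69, 2.69]. Speed limits (rad/s): [2.22, 2.22, 2.79, 3.14, 3.14, 3.14].

INTERFACE

Orientations are given as [roll, pitch, yaw] about the fixed x, y, z axes, in that order (R = Rz(yaw) Ry(pitch) Rx(roll)).
In Python, from cell import env gives the robot as it stands. The module is installed in compiled form; this text tells all that it offers.
- The arm moves only by the tool arm_command, never from a script. Its argument "deltas" is a list that holds one entry, the list of rows, each a list of 5 numbers: the closure, from 0 (fully open) to 1 (shut), then the shift along the world's x, y, z as a fraction of full scale, then the turn about the world's z as a fraction of full scale. In form: [[[grip, dx, dy, dz, twist], ...]]. A call has 1 to 12 rows; each row shifts and turns the pose as measured when the row begins; what a row does not reach is not made up. Full scale, the value 1, is 100 mm for a shift and pi/4 rad for a turn. A row lasts 1/12 s, in which the tool goes at most 41.7 mm and 7.16 degrees, less where a joint would pass 70% of its speed; a pose out of reach is approached as far as the arm can. A call with a number of a shift or a turn outside -1 to 1 is refused whole. A call with a gripper value outside its range is refused whole. The fingers move at their own pace and stop on an object; the grip force is fixed at half the most. Time passes only in rows, so rows that do not move let the fingers close. It gives the time, the measured TCP pose, the force and the opening at its end, in the units of the state.
- env.state(): the state, without advancing time (a new reading comes with each control period).
- env.read_camera(name): name is "side" or "top"; returns a dict with "frame" (384x512x3 uint8, red, green, blue), "fx", "fy", "cx", "cy" (pixels), "R" (3x3) and "t" (3): a world point X has camera coordinates R X + t. Camera axes: x right, y down, z forward; pixel columns grow to the right and rows downward; lengths in mm; the calibration is good to about 2 mm. A picture is of the moment at which its call begins. There is no depth.
- env.job_done(): hands the job in, once; it reports no verdict.
The state is a dict: "t": time; "joints": joint angles; "qvel": joint speeds; "tau": joint torques, N m; "eef_pos": TCP position; "tcp_rot": TCP orientation; "ft_force": force on the tool from outside, world axes, zero at the start; "moment": the same for the moment, N m; "opening": opening from 0.0 (shut) to 1.0 (fully open).
Only numpy, scipy, OpenCV 4.12 (cv2) and the standard library are available. Lean on these libraries where they do the work, as an engineer would, in place of code of your own. Each camera call takes 0.05 s, during which the arm holds its last target.

## Working session

There is one attempt and no reset: what is moved stays moved. The work goes in short steps, Python scripts to look and compute and a tool call to move; the robot and the scene stay as the last step left them, time stands still between calls to the robot, and variables do not carry over. Pictures are saved under pics/ and viewed, and the job is handed in when it is done.

Besides the shell and the picture viewer there is one more tool, called after ">>>" as a command line: name --argument value ..., lists and objects as JSON in quotes. arm_command: Moves the arm, as the interface text tells. Its arguments: {"type":"object","properties":{"deltas":{"type":"array","items":{"type":"array","items":{"type":"array","items":{"type":"number","minimum":-1,"maximum":1}}}}},"required":["deltas"]}

```bash
mkdir -p pics; python3 - <<'E'
from cell import env
import cv2
print(env.state())
for n in("side","top"):
    c=env.read_camera(n); cv2.imwrite(f"pics/{n}0.png",c["frame"][:,:,::-1])
    print(n,c["fx"],c["cx"],c["cy"],c["R"],c["t"])
E
```

```text
{'t': 0.0, 'joints': array([-1.27457509e+00,  4.91573098e-01,  1.55947089e+00,  1.91159636e-05,
        1.09171352e+00, -1.05600347e-01]), 'qvel': array([ 0.00153821,  0.00103344, -0.00034337, -0.00037857,  0.0005358 ,
       -0.00031278]), 'tau': array([-4.42882301e-03, -6.12650156e+01, -2.58178657e+01,  6.90731546e-02,
        4.82100318e-02, -6.52567860e-05]), 'eef_pos': array([ 244.38403033, -574.96040562,  214.04596253]), 'tcp_rot': array([-3.14043608e+00, -1.39638808e-04,  4.01812678e-01]), 'ft_force': array([-0.23231757, -0.49623537,  0.13836169]), 'moment': array([0.00213796, 0.00522535, 0.01666136]), 'opening': 1.0031485570949814}
side 424.68856643699087 262.2376046559095 191.58703037139784 [[-0.76715496 -0.6414314  -0.00624708]
 [-0.45261385  0.54817799 -0.70330761]
 [ 0.45454809 -0.53671841 -0.7108582 ]] [441.77893041 384.53394221 982.03662886]
top 481.31696712971456 257.4811500055162 198.20459891810603 [[-0.02169548 -0.99969813  0.01153096]
 [-0.99568883  0.02056521 -0.09044791]
 [ 0.09018347 -0.01344356 -0.99583443]] [  36.43941925  584.31556067 1412.87239676]
```

View pics/side0.png

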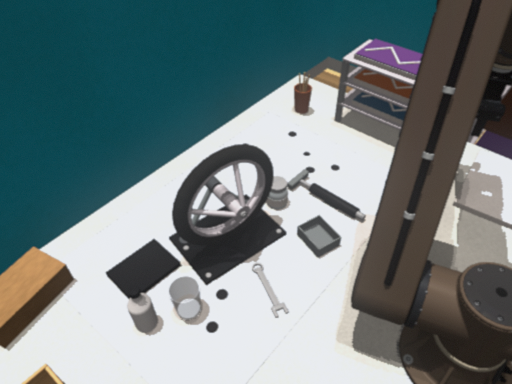

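View pics/top0.png

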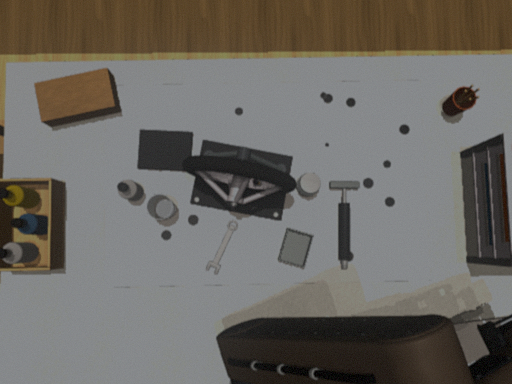

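```bash
cat > h.py <<'E'
import numpy as np,cv2
from cell import env
def ray(c,u,v):
    d=c["R"].T@np.array([(u-c["cx"])/c["fx"],(v-c["cy"])/c["fy"],1]); o=-c["R"].T@c["t"]; return o,d
def onz(c,u,v,z):
    o,d=ray(c,u,v); return o+d*(z-o[2])/d[2]
def proj(c,X):
    p=c["R"]@np.asarray(X,float)+c["t"]; return np.array([c["fx"]*p[0]/p[2]+c["cx"],c["fy"]*p[1]/p[2]+c["cy"]])
def crop(c,name,u0,v0,u1,v1,s):
    cv2.imwrite(name,cv2.resize(np.ascontiguousarray(c["frame"][v0:v1,u0:u1,::-1]),None,fx=s,fy=s,interpolation=cv2.INTER_CUBIC))
E
python3 - <<'E'
from h import *
for n,b in(("side",(160,130,300,290)),("top",(130,130,360,280))):
    c=env.read_camera(n); print(n,-c["R"].T@c["t"]); crop(c,f"pics/{n}1.png",*b,{"side":3.7,"top":3.4}[n])
E
```

```text
side [ 66.57541182 599.65496564 971.29426705]
top [ 455.16931966   43.40587833 1459.41691624]
```

View pics/side1.png

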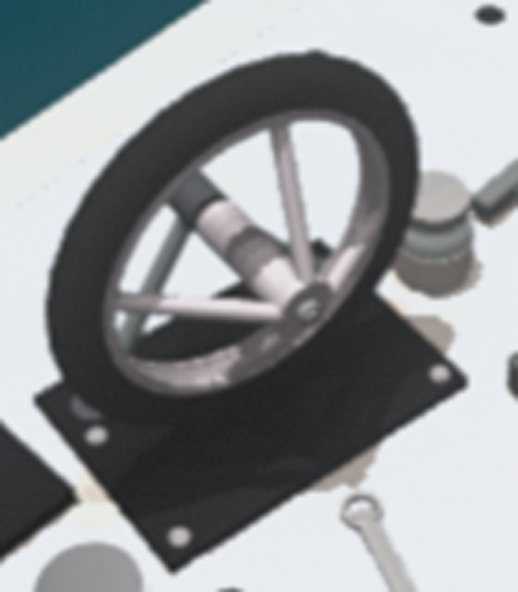

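View pics/top1.png

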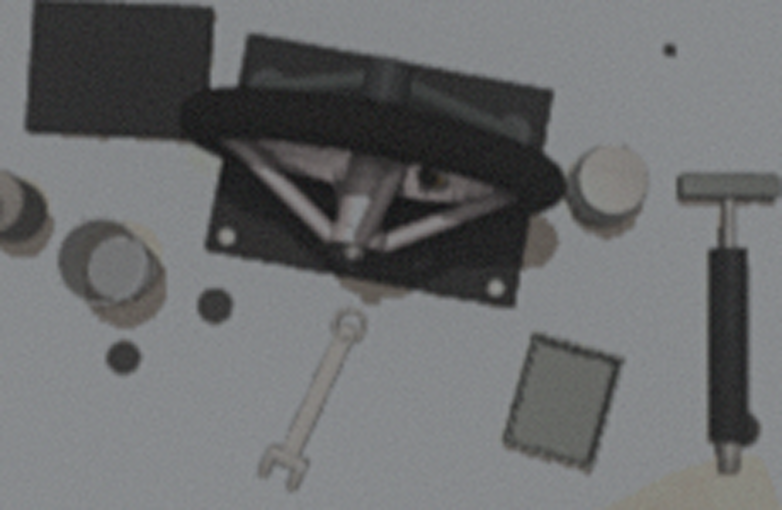

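```bash
cat >> h.py <<'E'
def frame():
    return S,a
E
python3 - <<'E'
from h import *
t=env.read_camera("top"); s=env.read_camera("side")
P=[onz(t,130+u/3.4,130+v/3.4,12)[:2] for u,v in((250,36),(552,92),(515,304),(206,248))]
P=np.array(P);print(P)
S=P.mean(0); d=(P[0]-P[3])+(P[1]-P[2]); ax=d/np.linalg.norm(d)  # x axle
d2=(P[0]-P[1])+(P[3]-P[2]); ay=d2/np.linalg.norm(d2)
print("S",S,"yaw",np.arctan2(ax[1],ax[0]),np.arctan2(-ay[0],ay[1]),[np.linalg.norm(P[i]-P[i-1]) for i in range(4)])
yaw=(np.arctan2(ax[1],ax[0])+np.arctan2(-ay[0],ay[1]))/2
H=np.array([S[0],S[1],175]); X=np.array([np.cos(yaw),np.sin(yaw),0]);Y=np.array([-np.sin(yaw),np.cos(yaw),0])
def onx(c,u,v,x):
    o,dd=ray(c,u,v); k=((H+x*X-o)@X)/(dd@X); p=o+k*dd-H
    y,z=p@Y,p[2]; return np.hypot(y,z).round(1),np.degrees(np.arctan2(-y,z)).round(1)
for n,c,u,v,x in(("spA",s,160+282/3.7,130+120/3.7,-9),("spB",s,160+118/3.7,130+300/3.7,-9),("topL",t,130+228/3.4,130+145/3.4,-9),("topR",t,130+505/3.4,130+195/3.4,-9),("valve",t,130+432/3.4,130+180/3.4,0),("hubside",s,160+312/3.7,130+305/3.7,-84),("hubtop",t,130+351/3.4,130+253/3.4,-84)):
    print(n,onx(c,u,v,x))
E
```

```text
[[765.99777315 184.51216727]
 [709.87056193 -85.06784981]
 [520.68745862 -46.92852075]
 [576.08651747 225.64496905]]
S [643.16057779  69.54019144] yaw -0.20613889868009427 -0.2028796410248504 [np.float64(194.3146737018444), np.float64(275.36094393480346), np.float64(192.98926136186384), np.float64(278.14629794697265)]
spA (np.float64(105.5), np.float64(19.7))
spB (np.float64(106.1), np.float64(-80.9))
topL (np.float64(176.2), np.float64(-131.7))
topR (np.float64(155.3), np.float64(134.3))
valve (np.float64(177.7), np.float64(164.8))
hubside (np.float64(3.8), np.float64(6.3))
hubtop (np.float64(81.1), np.float64(-174.4))
```

```bash
cat >> h.py <<'E'
S=np.array([643.2,69.5]);yaw=-0.2045
H=np.array([S[0],S[1],175.]); X=np.array([np.cos(yaw),np.sin(yaw),0]);Y=np.array([-np.sin(yaw),np.cos(yaw),0])
def W(x,y,z): return H+x*X+y*Y+np.array([0,0,z])   # hub frame -> world
def pol(x,r,deg):
    a=np.radians(deg); return W(x,-r*np.sin(a),r*np.cos(a))
E
python3 - <<'E'
from h import *
t=env.read_camera("top"); s=env.read_camera("side")
ft=t["frame"][130:280,130:360,::-1]; 
for n,c,b,k in(("side",s,(160,130,300,290),3.7),("top",t,(130,130,360,280),3.4)):
    im=cv2.resize(np.ascontiguousarray(c["frame"][b[1]:b[3],b[0]:b[2],::-1]),None,fx=k,fy=k,interpolation=cv2.INTER_CUBIC)
    im=cv2.convertScaleAbs(im,alpha=1.8,beta=20)
    q=lambda p:tuple(int(v) for v in (proj(c,p)-b[:2])*k)
    for a0 in(-76,14,104,194): cv2.line(im,q(pol(-68,22,a0)),q(pol(-9,115,a0)),(0,0,255),1)
    for a0,col in((59,(255,0,0)),(149,(0,255,0)),(-31,(255,255,0)),(239,(255,0,255))): cv2.line(im,q(pol(0,116,a0)),q(pol(0,82,a0)),col,2)
    cv2.circle(im,q(W(-84,0,0)),4,(0,255,255),1)
    cv2.imwrite(f"pics/{n}2.png",im)
E
```

```text
(no output)
```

View pics/side2.png

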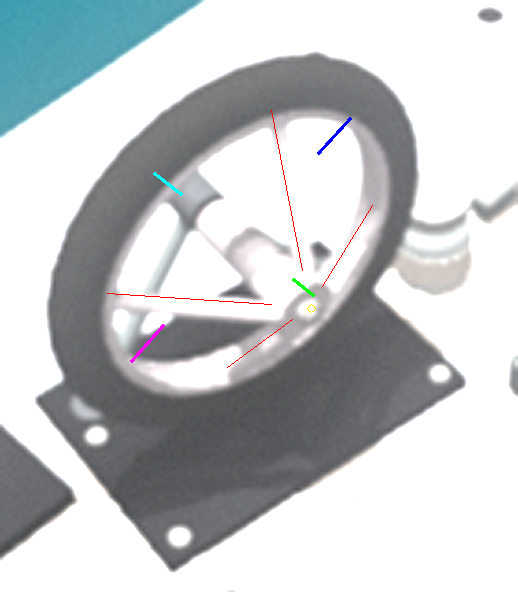

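View pics/top2.png

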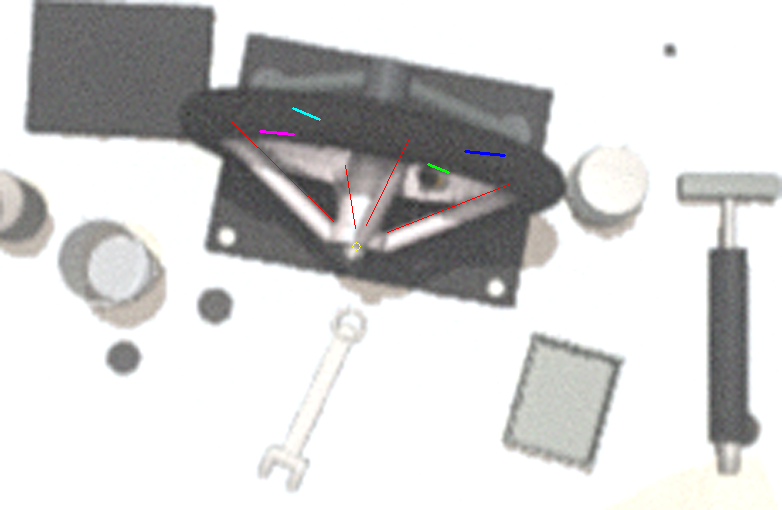

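```bash
sed -i 's/^S=np.array.*/S=np.array([637.7,72.7]);yaw=-0.2045/' h.py; cat >> h.py <<'E'
def hubf(p):
    d=np.asarray(p)-H; return np.array([d@X,d@Y,d[2]])
def st():
    s=env.state(); print("t",round(s["t"],2),"hub",hubf(s["eef_pos"]).round(1),"pos",s["eef_pos"].round(1),"rpy",s["tcp_rot"].round(3),"F",s["ft_force"].round(1),"op",round(s["opening"],2))
E
python3 -c "
from h import *
st();print(W(-140,-45,200),W(-61,-45,35),X,Y)"
```

```text
t 0.4 hub [-253.5 -714.3   39.6] pos [ 244.4 -575.2  214.6] rpy [-3.141 -0.     0.402] F [-0.1  0.   0.5] op 1.0
[491.47873742  57.0685455  375.        ] [568.83258643  41.02541479 210.        ] [ 0.97916265 -0.2030776   0.        ] [0.2030776  0.97916265 0.        ]
```

>>> arm_command --deltas '[[[1,0,0,0.4,-0.15],[1,0,0,0.4,-0.15],[1,0,0,0.4,-0.15],[1,0,0,0.4,-0.15],[1,0,0,0.4,-0.15],[1,0,0,0,0]]]'

```text
t: 0.9
eef_pos: [243.4, -571.7, 420.8]
tcp_rot: [-3.133, -0.004, -0.215]
ft_force: [0.4, -0.2, 0.7]
opening: 0.638
```

>>> arm_command --deltas '[[[1,0.14,0.35,0,0],[1,0.14,0.35,0,0],[1,0.14,0.35,0,0],[1,0.14,0.35,0,0],[1,0.14,0.35,0,0],[1,0.14,0.35,0,0],[1,0.14,0.35,0,0],[1,0.14,0.35,0,0],[1,0.14,0.35,0,0],[1,0.14,0.35,0,0],[1,0.14,0.35,0,0],[1,0,0,0,0]]]'

```text
t: 1.9
eef_pos: [397.7, -169.8, 419.9]
tcp_rot: [-3.136, -0.008, -0.215]
ft_force: [-0.2, -0.3, 0.4]
opening: 0.005
```

Remaining about (94, 227, -20).

>>> arm_command --deltas '[[[1,0.13,0.32,0,0],[1,0.13,0.32,0,0],[1,0.13,0.32,0,0],[1,0.13,0.32,0,0],[1,0.13,0.32,-0.1,0],[1,0.13,0.32,-0.1,0],[1,0.13,0.32,0,0],[1,0,0,0,0],[1,0,0,0,0]]]'

```text
t: 2.65
eef_pos: [490.7, 66.3, 397.9]
tcp_rot: [-3.138, -0.011, -0.208]
ft_force: [0.1, -0.7, 0.1]
opening: 0.008
```

```bash
python3 - <<'E'
from h import *
st()
c=env.read_camera("side"); crop(c,"pics/side3.png",130,20,370,290,2.2)
c=env.read_camera("top"); crop(c,"pics/top3.png",130,100,370,300,2.9)
E
```

```text
t 2.65 hub [-142.6  -36.2  222.9] pos [490.7  66.3 397.9] rpy [-3.138 -0.011 -0.208] F [ 0.1 -0.7  0.1] op 0.01
```

View pics/side3.png

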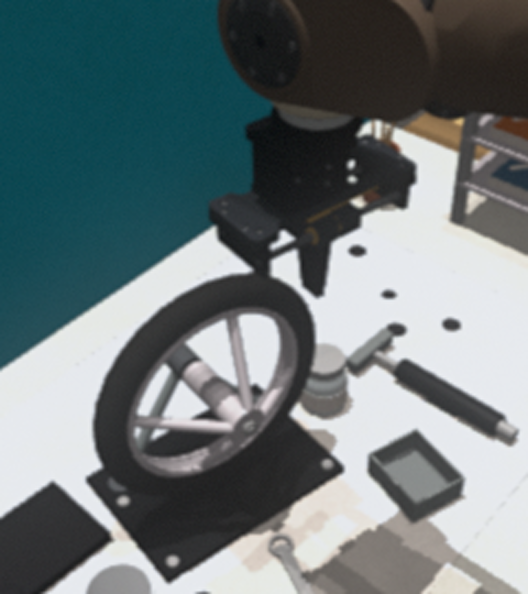

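View pics/top3.png

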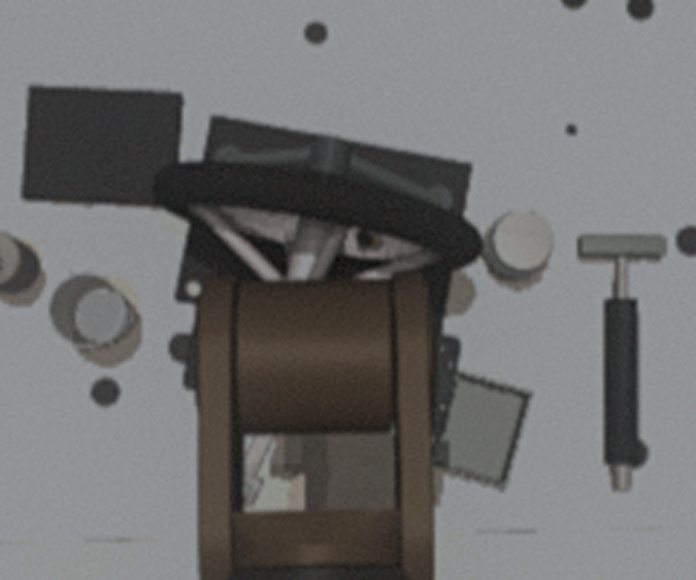

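>>> arm_command --deltas '[[[1,0,-0.06,-0.4,0],[1,0,0,-0.4,0],[1,0,0,-0.4,0],[1,0,0,-0.4,0],[1,0,0,-0.2,0],[1,0.2,-0.04,0,0],[1,0.2,-0.04,0,0],[1,0,0,0,0]]]'

```text
t: 3.42
eef_pos: [528.3, 39.4, 214.8]
tcp_rot: [-3.137, -0.021, -0.222]
ft_force: [-1.4, 0.2, 0.2]
opening: 0.005
```

```bash
python3 - <<'E'
from h import *
st()
c=env.read_camera("side"); crop(c,"pics/side4.png",150,90,330,270,3.2)
E
```

```text
t 3.42 hub [-100.3  -54.8   39.8] pos [528.3  39.4 214.8] rpy [-3.137 -0.021 -0.222] F [-1.4  0.2  0.2] op 0.0
```

View pics/side4.png

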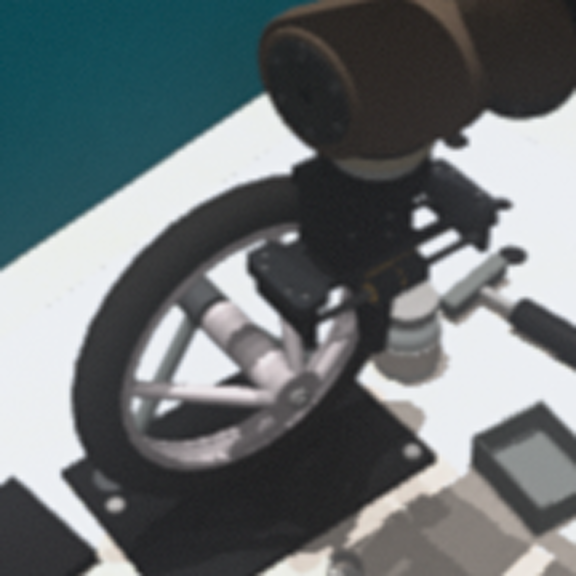

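>>> arm_command --deltas '[[[1,0.12,-0.02,0,0.02],[1,0.12,-0.02,0,0],[1,0.08,-0.02,0,0],[1,0,0,0,0],[1,0,0,0,0]]]'

```text
t: 3.88
eef_pos: [558.5, 29.8, 216.6]
tcp_rot: [-3.137, -0.022, -0.211]
ft_force: [-0.7, 0.8, -0.4]
opening: 0.003
```

```bash
python3 - <<'E'
from h import *
st()
E
```

```text
t 3.88 hub [-68.8 -58.1  41.6] pos [558.5  29.8 216.6] rpy [-3.137 -0.022 -0.211] F [-0.7  0.8 -0.4] op 0.0
```

>>> arm_command --deltas '[[[1,0.04,0.05,-0.03,0],[1,0.03,0.06,-0.03,0],[1,0.01,0.06,0,0],[1,0.01,0.06,0,0],[1,0.01,0.06,0,0],[1,0.01,0.06,0,0],[1,0.01,0.06,0,0],[1,0,0,0,0]]]'

```text
t: 4.55
eef_pos: [569.3, 73.0, 212.0]
tcp_rot: [3.139, -0.022, -0.21]
ft_force: [0.3, 0.1, -0.1]
opening: 0.006
```

```bash
python3 - <<'E'
from h import *
st()
c=env.read_camera("side"); crop(c,"pics/side5.png",150,90,330,270,3.2)
E
```

```text
t 4.55 hub [-67.  -13.6  37. ] pos [569.3  73.  212. ] rpy [ 3.139 -0.022 -0.21 ] F [ 0.3  0.1 -0.1] op 0.01
```

View pics/side5.png

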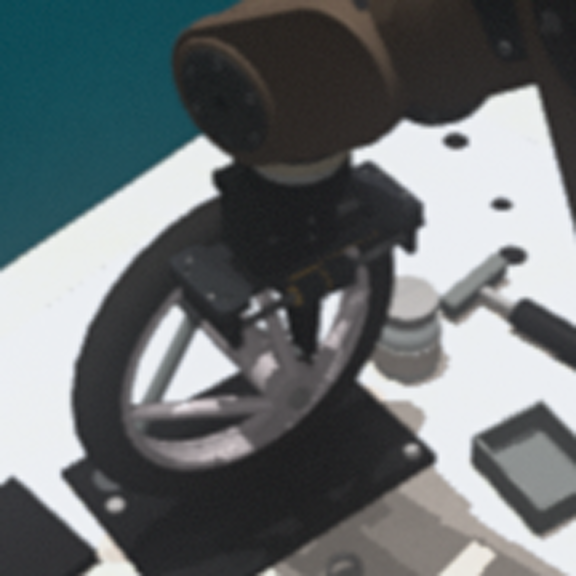

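>>> arm_command --deltas '[[[1,0.03,0.05,0,0],[1,0.03,0.06,-0.01,0],[1,0.01,0.06,-0.01,0],[1,0.01,0.06,-0.02,0],[1,0.01,0.06,-0.02,0],[1,0.01,0.06,-0.03,0]]]'

```text
t: 5.1
eef_pos: [577.1, 101.4, 206.5]
tcp_rot: [3.122, -0.021, -0.208]
ft_force: [-3.8, -14.2, 9.3]
opening: 0.003
```

```bash
python3 - <<'E'
from h import *
st()
c=env.read_camera("side"); crop(c,"pics/side6.png",150,90,330,270,3.2)
E
```

```text
t 5.1 hub [-65.1  15.8  31.5] pos [577.1 101.4 206.5] rpy [ 3.122 -0.021 -0.208] F [ -3.8 -14.2   9.3] op 0.0
```

View pics/side6.png

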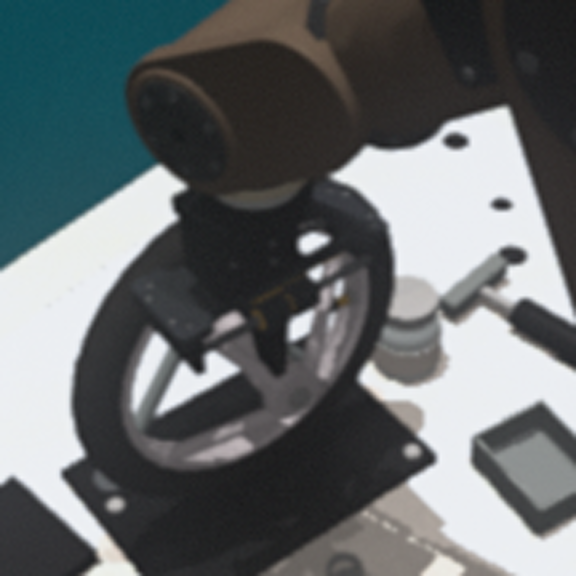

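>>> arm_command --deltas '[[[1,0.02,0.07,-0.02,0],[1,0.02,0.07,-0.03,0],[1,0.02,0.06,-0.04,0],[1,0.02,0.05,-0.05,0],[1,0.02,0.04,-0.05,0],[1,0.01,0.03,-0.05,0]]]'

```text
t: 5.65
eef_pos: [585.1, 127.5, 183.4]
tcp_rot: [3.104, -0.016, -0.206]
ft_force: [-3.4, -7.7, 9.1]
opening: 0.005
```

```bash
python3 - <<'E'
from h import *
st()
c=env.read_camera("side"); crop(c,"pics/side7.png",150,90,330,270,3.2)
E
```

```text
t 5.65 hub [-62.6  42.9   8.4] pos [585.1 127.5 183.4] rpy [ 3.104 -0.016 -0.206] F [-3.4 -7.7  9.1] op 0.0
```

View pics/side7.png

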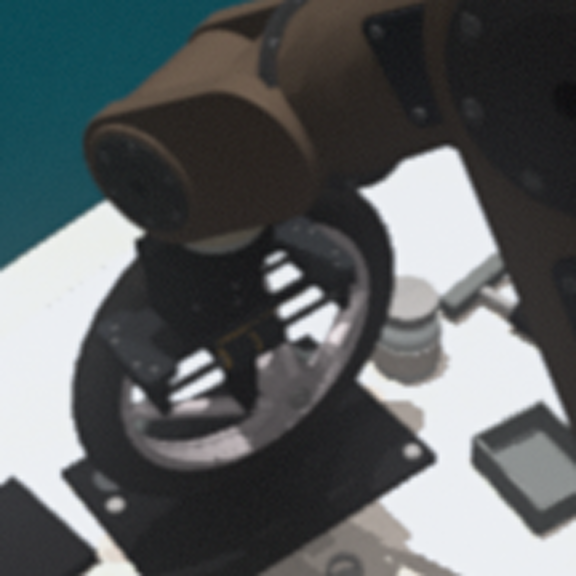

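>>> arm_command --deltas '[[[1,0,0.03,-0.05,0],[1,0,0.01,-0.06,0],[1,0,0,-0.06,0],[1,0,0,0.02,0],[1,0,0,0.1,0],[1,-0.1,0.02,0.1,0],[1,-0.3,0.06,0.1,0],[1,-0.35,0.07,0.3,0],[1,0,0,0.4,0],[1,0,0,0.4,0],[1,0,0,0.3,0],[1,0,0,0,0]]]'

```text
t: 6.7
eef_pos: [504.3, 152.0, 349.8]
tcp_rot: [3.108, -0.019, -0.204]
ft_force: [-0.2, 0.6, 1.0]
opening: 0.007
```

```bash
python3 - <<'E'
from h import *
st()
c=env.read_camera("side"); crop(c,"pics/side8.png",150,90,330,270,3.2)
c=env.read_camera("top"); crop(c,"pics/top8.png",160,130,320,250,4)
E
```

```text
t 6.7 hub [-146.7   50.6  174.8] pos [504.3 152.  349.8] rpy [ 3.108 -0.019 -0.204] F [-0.2  0.6  1. ] op 0.01
```

View pics/side8.png

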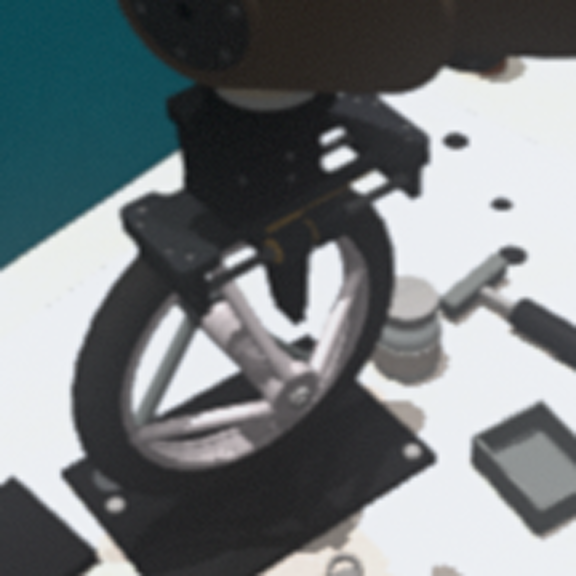

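View pics/top8.png

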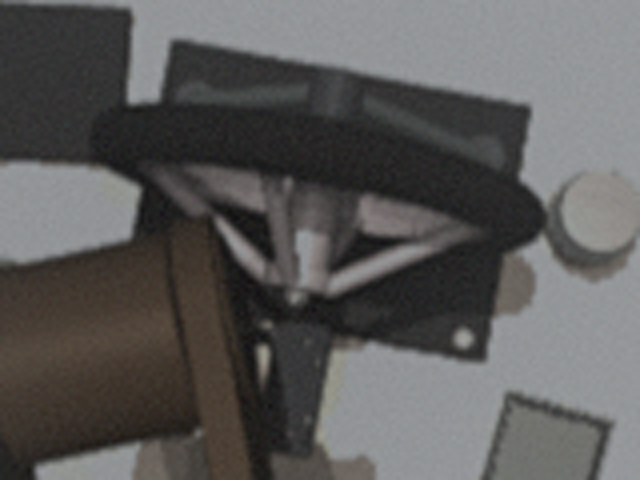

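```bash
cat >> h.py <<'E'
def onx(c,u,v,x):
    o,dd=ray(c,u,v); k=((H+x*X-o)@X)/(dd@X); p=o+k*dd-H
    y,z=p@Y,p[2]; return np.hypot(y,z).round(1),np.degrees(np.arctan2(-y,z)).round(1)
E
python3 - <<'E'
from h import *
c=env.read_camera("side")
for u,v in((142,432),(358,262)): print(onx(c,150+u/3.2,90+v/3.2,-9))
k=3.2;b=(150,90)
im=cv2.imread("pics/side8.png");q=lambda p:tuple(int(v) for v in (proj(c,p)-b)*k)
for a in range(-105,256,90): cv2.line(im,q(pol(-68,22,a)),q(pol(-9,115,a)),(0,0,255),1)
cv2.imwrite("pics/side9.png",im)
E
```

```text
(np.float64(109.5), np.float64(-105.1))
(np.float64(116.7), np.float64(76.0))
```

View pics/side9.png

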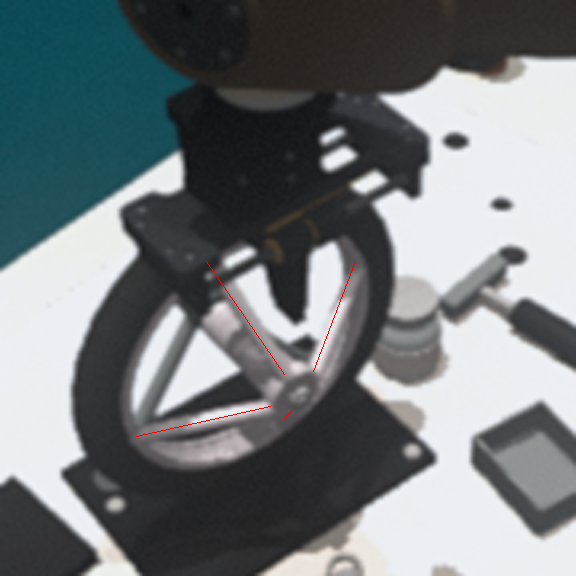

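>>> arm_command --deltas '[[[1,-0.05,-0.23,0,0.0],[1,-0.05,-0.23,-0.1,0],[1,-0.05,-0.23,-0.3,0],[1,0,0,-0.35,0],[1,0,0,-0.35,0],[1,0,0,-0.2,0],[1,0,0,0,0],[1,0,0,0,0]]]'

```text
t: 7.52
eef_pos: [480.6, 79.3, 198.4]
tcp_rot: [3.101, 0.007, -0.205]
ft_force: [0.1, -0.0, 0.3]
opening: 0.002
```

```bash
python3 - <<'E'
from h import *
st()
E
```

```text
t 7.52 hub [-155.2  -25.4   23.4] pos [480.6  79.3 198.4] rpy [ 3.101  0.007 -0.205] F [ 0.1 -0.   0.3] op 0.0
```

>>> arm_command --deltas '[[[1,0,0,0.13,0.0],[1,0.2,-0.04,0,0],[1,0.2,-0.04,0,0],[1,0.2,-0.04,0,0],[1,0.12,-0.02,0,0],[1,0.05,-0.01,0,0],[1,0,0,0,0],[1,0,0,0,0]]]'

```text
t: 8.18
eef_pos: [560.4, 65.1, 217.4]
tcp_rot: [3.101, 0.007, -0.203]
ft_force: [-0.9, -1.1, 0.3]
opening: 0.004
```

```bash
python3 - <<'E'
from h import *
st()
c=env.read_camera("side"); crop(c,"pics/side10.png",150,90,330,270,3.2)
E
```

```text
t 8.18 hub [-74.1 -23.2  42.4] pos [560.4  65.1 217.4] rpy [ 3.101  0.007 -0.203] F [-0.9 -1.1  0.3] op 0.0
```

View pics/side10.png

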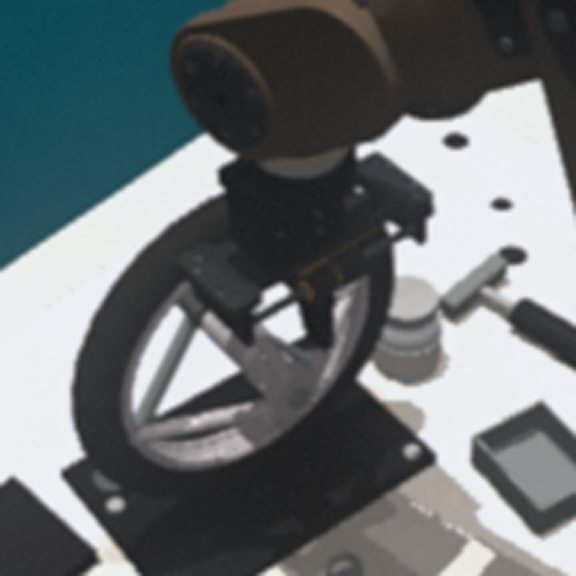

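Go in 10 mm more and 5 mm lower, then push left slowly.

>>> arm_command --deltas '[[[1,0.08,-0.01,-0.03,0.0],[1,0.05,0.04,-0.03,0],[1,0.01,0.05,0,0],[1,0.01,0.05,0,0],[1,0.01,0.05,0,0],[1,0.01,0.05,0,0],[1,0,0,0,0]]]'

```text
t: 8.82
eef_pos: [576.7, 89.1, 211.1]
tcp_rot: [3.096, 0.008, -0.202]
ft_force: [-0.1, 0.1, -0.4]
opening: -0.0
```

```bash
python3 - <<'E'
from h import *
st()
c=env.read_camera("side"); crop(c,"pics/side11.png",150,90,330,270,3.2)
E
```

```text
t 8.82 hub [-63.1   3.7  36.1] pos [576.7  89.1 211.1] rpy [ 3.096  0.008 -0.202] F [-0.1  0.1 -0.4] op -0.0
```

View pics/side11.png

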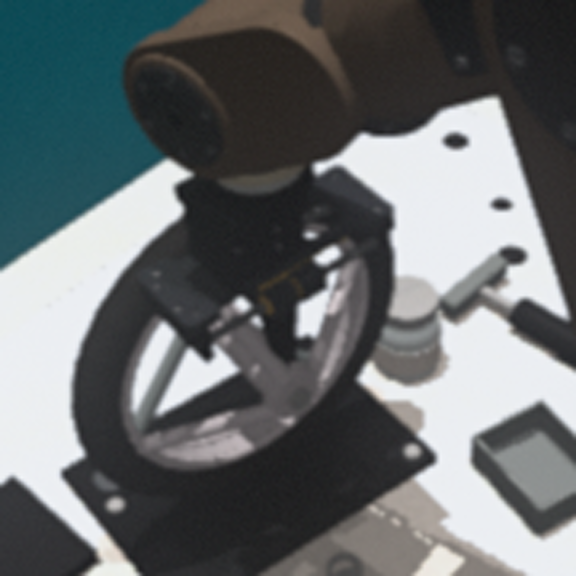

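>>> arm_command --deltas '[[[1,0.01,0.04,0,0],[1,0.01,0.03,0,0],[1,0,0.02,0,0],[1,0,0,0,0]]]'

```text
t: 9.2
eef_pos: [577.6, 95.1, 210.5]
tcp_rot: [3.088, 0.01, -0.201]
ft_force: [0.1, -4.2, -0.6]
opening: 0.006
```

```bash
python3 - <<'E'
from h import *
st()
c=env.read_camera("side"); crop(c,"pics/side12.png",150,90,330,270,3.2)
E
```

```text
t 9.2 hub [-63.4   9.8  35.5] pos [577.6  95.1 210.5] rpy [ 3.088  0.01  -0.201] F [ 0.1 -4.2 -0.6] op 0.01
```

View pics/side12.png

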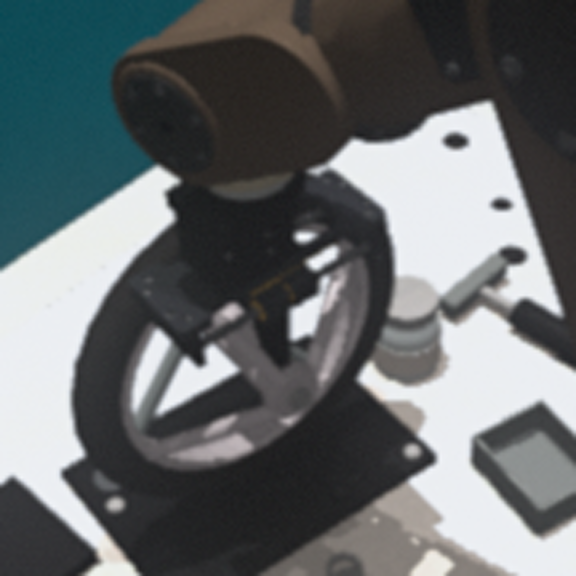

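>>> arm_command --deltas '[[[1,-0.02,-0.1,0,0],[1,-0.2,0,0,0],[1,-0.35,0,0.2,0],[1,-0.3,0,0.4,0],[1,0,-0.3,0.4,0],[1,0,-0.4,0.4,0],[1,0,-0.4,0.1,0],[1,0,-0.4,0,0],[1,0,0,0,0]]]'

```text
t: 10.0
eef_pos: [488.2, -55.2, 345.8]
tcp_rot: [3.091, 0.009, -0.195]
ft_force: [-0.5, 1.3, -0.1]
opening: 0.004
```

```bash
python3 - <<'E'
from h import *
st()
c=env.read_camera("side"); crop(c,"pics/side13.png",160,130,300,290,3.7)
c=env.read_camera("top"); crop(c,"pics/top13.png",160,130,320,250,4)
E
```

```text
t 10.0 hub [-120.4 -155.6  170.8] pos [488.2 -55.2 345.8] rpy [ 3.091  0.009 -0.195] F [-0.5  1.3 -0.1] op 0.0
```

View pics/side13.png

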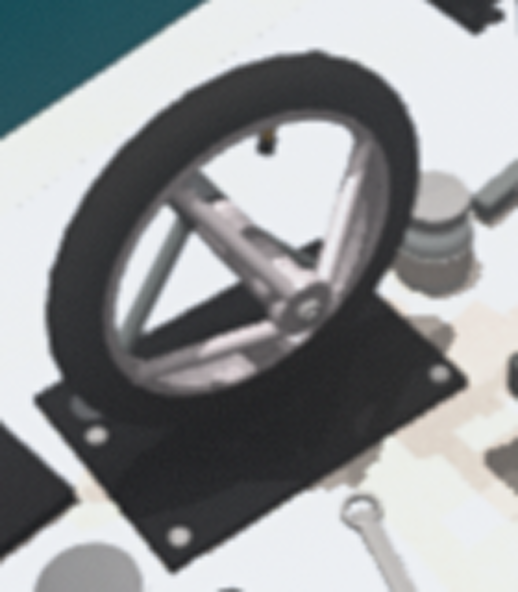

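View pics/top13.png

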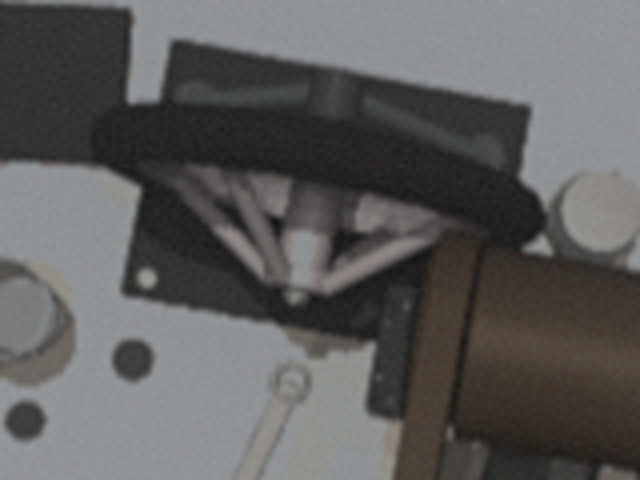

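```bash
python3 - <<'E'
from h import *
c=env.read_camera("side"); b=(160,130);k=3.7
for n,u,v,x in(("tip",266,152,0),("mid",266,140,0),("spR",360,148,-9),("spL",150,378,-9),("spTop",180,187,-9),("hub",306,308,-84)): print(n,onx(c,b[0]+u/k,b[1]+v/k,x))
im=cv2.imread("pics/side13.png");q=lambda p:tuple(int(v) for v in (proj(c,p)-b)*k)
for a in(0,10): 
  cv2.line(im,q(pol(0,116,a)),q(pol(0,82,a)),(0,255,0) if a else (0,0,255),1)
  for s in (45,-45,-135): cv2.line(im,q(pol(-68,22,a+s)),q(pol(-9,115,a+s)),(0,255,0) if a else (0,0,255),1)
cv2.imwrite("pics/side14.png",im)
E
```

```text
tip (np.float64(79.4), np.float64(18.2))
mid (np.float64(89.7), np.float64(16.6))
spR (np.float64(107.4), np.float64(66.0))
spL (np.float64(114.3), np.float64(-126.2))
spTop (np.float64(105.3), np.float64(-27.5))
hub (np.float64(14.0), np.float64(-28.4))
```

View pics/side14.png

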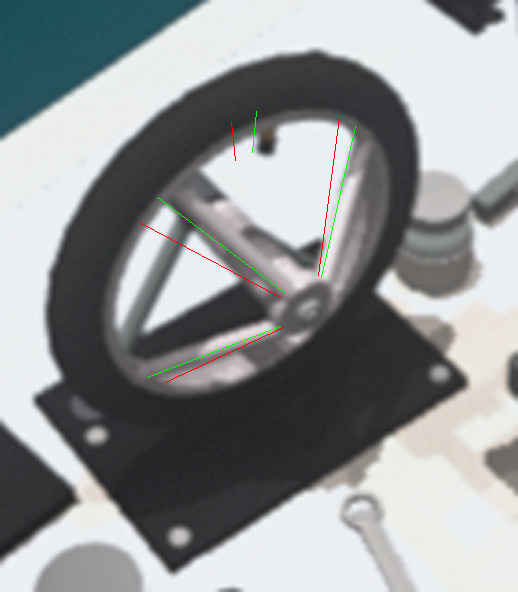

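```bash
python3 - <<'E'
from h import *
s=env.read_camera("side");t=env.read_camera("top")
for c,u,v in((s,160+307/3.7,130+308/3.7),(t,160+295/4,130+297/4)):
    p=onz(c,u,v,175); print(p, p+84*X)
# tyre outline extent: inner-rim ellipse centre in side (plane x=-19)
E
```

```text
[563.98538574  87.94870426 175.        ] [646.23504798  70.89018553 175.        ]
[556.56305625  89.89349076 175.        ] [638.81271849  72.83497203 175.        ]
```

```bash
python3 - <<'E'
import h
from h import *
c=env.read_camera("side"); b=(160,130);k=3.7
for sx,sy in((637.7,72.7),(642,72),(646.2,70.9)):
  h.H=np.array([sx,sy,175.])
  print(sx,[(n,*onx(c,b[0]+u/k,b[1]+v/k,x)) for n,u,v,x in(("tip",266,152,0),("mid",266,140,0),("spR",358,130,-9),("spL",150,378,-9),("spTop",180,187,-9))])
E
```

```text
637.7 [('tip', np.float64(79.4), np.float64(18.2)), ('mid', np.float64(89.7), np.float64(16.6)), ('spR', np.float64(114.6), np.float64(57.5)), ('spL', np.float64(114.3), np.float64(-126.2)), ('spTop', np.float64(105.3), np.float64(-27.5))]
642 [('tip', np.float64(76.0), np.float64(21.5)), ('mid', np.float64(86.2), np.float64(19.4)), ('spR', np.float64(115.0), np.float64(60.5)), ('spL', np.float64(116.1), np.float64(-129.1)), ('spTop', np.float64(100.0), np.float64(-27.4))]
646.2 [('tip', np.float64(72.7), np.float64(24.7)), ('mid', np.float64(82.8), np.float64(22.1)), ('spR', np.float64(115.5), np.float64(63.3)), ('spL', np.float64(118.4), np.float64(-131.8)), ('spTop', np.float64(94.9), np.float64(-27.6))]
```

```bash
python3 - <<'E'
from h import *
c=env.read_camera("side"); b=(160,130);k=3.7
def yz(u,v,x,sx):
    H=np.array([sx,72.,175]);o,d=ray(c,b[0]+u/k,b[1]+v/k); q=((H+x*X-o)@X)/(d@X);p=o+q*d-H; return np.array([-(p@Y),p[2]])
for sx in (632,637.7,643):
    R=yz(358,130,-9,sx);L=yz(150,378,-9,sx);m=(R+L)/2;d=R-L
    V=yz(266,152,0,sx)-m; V2=yz(266,140,0,sx)-m
    print(sx,"len",np.linalg.norm(d),"diam ang",np.degrees(np.arctan2(*d)),"mid",m,"valve",np.linalg.norm(V),np.degrees(np.arctan2(*V)),np.degrees(np.arctan2(*V2)))
E
python3 - <<'E'
from h import *
c=env.read_camera("side"); crop(c,"pics/side15.png",180,145,280,240,6)
E
```

```text
632 len 226.8903317953457 diam ang 55.654075117634264 mid [-2.99270884  3.63752386] valve 80.90717777365165 16.180061756437997 14.79168506249632
637.7 len 228.8331535809454 diam ang 55.65407511763422 mid [ 1.58004918 -3.14985565] valve 81.66638635796622 16.130647476423366 14.748987281789296
643 len 230.6396369956259 diam ang 55.654075117634264 mid [ 5.8319119  -9.46092783] valve 82.37237067691801 16.085518138311258 14.709985575974134
```

View pics/side15.png

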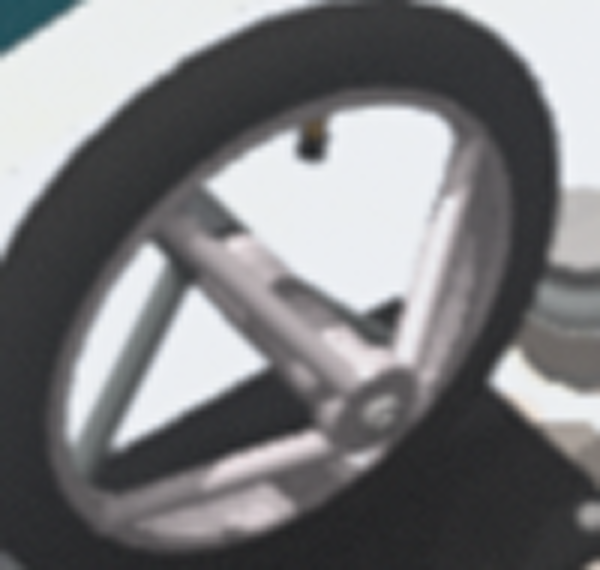

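>>> arm_command --deltas '[[[1,0.02,0.38,0,0],[1,0.04,0.38,0,0],[1,0.05,0.38,0,0],[1,0.04,0.2,-0.2,0],[1,0,0.05,-0.35,0],[1,0,0,-0.35,0],[1,0,0,-0.25,0],[1,0,0,0,0],[1,0,0,0,0]]]'

```text
t: 11.15
eef_pos: [502.3, 103.2, 224.8]
tcp_rot: [3.093, 0.012, -0.18]
ft_force: [0.7, -0.8, 0.9]
opening: 0.005
```

```bash
python3 - <<'E'
from h import *
st()
E
```

```text
t 11.15 hub [-138.8    2.4   49.8] pos [502.3 103.2 224.8] rpy [ 3.093  0.012 -0.18 ] F [ 0.7 -0.8  0.9] op 0.01
```

>>> arm_command --deltas '[[[1,0,-0.12,-0.1,-0.03],[1,0.2,-0.04,0,0],[1,0.2,-0.04,0,0],[1,0.2,-0.04,0,0],[1,0.12,-0.02,0,0],[1,0.04,-0.01,0,0],[1,0,0,0,0],[1,0,0,0,0]]]'

```text
t: 11.82
eef_pos: [577.9, 72.2, 221.9]
tcp_rot: [3.094, 0.015, -0.212]
ft_force: [0.1, -0.4, 0.6]
opening: 0.006
```

```bash
python3 - <<'E'
from h import *
st()
E
```

```text
t 11.82 hub [-58.4 -12.6  46.9] pos [577.9  72.2 221.9] rpy [ 3.094  0.015 -0.212] F [ 0.1 -0.4  0.6] op 0.01
```

>>> arm_command --deltas '[[[1,-0.04,0,-0.06,0],[1,0,0.03,-0.06,0],[1,0.01,0.04,0,0],[1,0.01,0.04,0,0],[1,0.01,0.04,0,0],[1,0.01,0.04,0,0],[1,0.01,0.03,0,0],[1,0,0,0,0]]]'

```text
t: 12.48
eef_pos: [579.9, 94.7, 211.1]
tcp_rot: [3.094, 0.01, -0.214]
ft_force: [-0.3, -3.1, -0.2]
opening: 0.002
```

```bash
python3 - <<'E'
from h import *
st()
c=env.read_camera("side"); crop(c,"pics/side16.png",160,130,300,290,3.7)
E
```

```text
t 12.48 hub [-61.1   9.8  36.1] pos [579.9  94.7 211.1] rpy [ 3.094  0.01  -0.214] F [-0.3 -3.1 -0.2] op 0.0
```

View pics/side16.png

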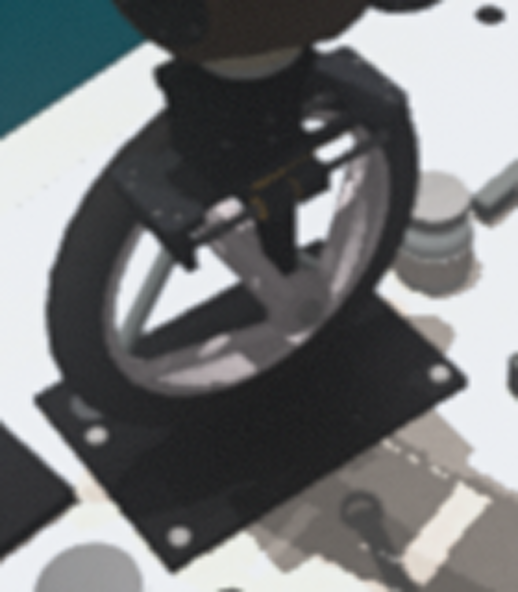

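Just in contact at y≈10. Push 8 mm further, slowly.

>>> arm_command --deltas '[[[1,0.01,0.04,0,0],[1,0.01,0.04,0,0],[1,0.0,0.03,0,0],[1,0,0.01,0,0],[1,0,0,0,0]]]'

```text
t: 12.95
eef_pos: [580.6, 100.9, 210.3]
tcp_rot: [3.082, 0.013, -0.214]
ft_force: [-0.3, -2.2, 0.6]
opening: 0.007
```

```bash
python3 - <<'E'
from h import *
st()
E
```

```text
t 12.95 hub [-61.7  16.   35.3] pos [580.6 100.9 210.3] rpy [ 3.082  0.013 -0.214] F [-0.3 -2.2  0.6] op 0.01
```

>>> arm_command --deltas '[[[1,-0.02,-0.1,0,0],[1,-0.2,0,0,0],[1,-0.35,0,0.2,0],[1,-0.3,0,0.4,0],[1,0,-0.3,0.4,0],[1,0,-0.4,0.4,0],[1,0,-0.4,0.1,0],[1,0,-0.4,0,0],[1,0,0,0,0]]]'

```text
t: 13.7
eef_pos: [492.2, -51.4, 345.2]
tcp_rot: [3.084, 0.01, -0.209]
ft_force: [0.0, 1.1, 0.2]
opening: 0.004
```

```bash
python3 - <<'E'
from h import *
st()
c=env.read_camera("side"); crop(c,"pics/side17.png",180,145,280,240,6)
E
```

```text
t 13.7 hub [-117.3 -151.1  170.2] pos [492.2 -51.4 345.2] rpy [ 3.084  0.01  -0.209] F [0.  1.1 0.2] op 0.0
```

View pics/side17.png

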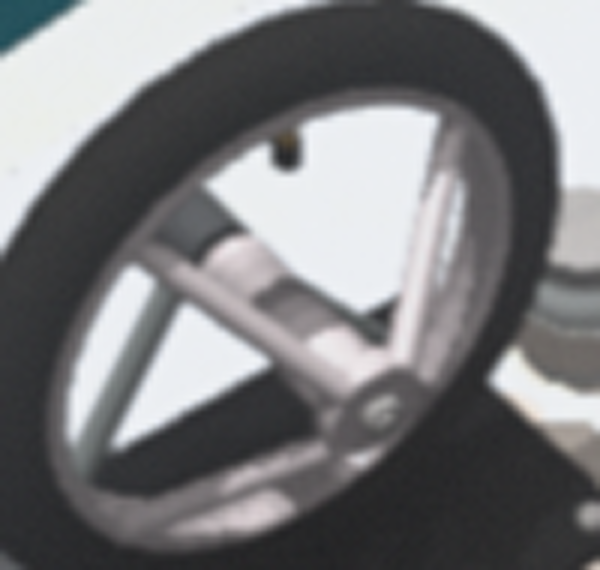

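```bash
cat > m.py <<'E'
from h import *
def meas(R,L,T,V,c,b=(180,145),k=6):
    def yz(p,x):
        o,d=ray(c,b[0]+p[0]/k,b[1]+p[1]/k); q=((H+x*X-o)@X)/(d@X);p=o+q*d-H; return np.array([-(p@Y),p[2]])
    A=lambda d:round(np.degrees(np.arctan2(*d)),1)
    R,L,T=yz(R,-9),yz(L,-9),yz(T,-9);m=(R+L)/2;V=yz(V,0)
    print("R-L len",np.linalg.norm(R-L),"ang-45:",A(R-L)-45,"R-T chord-90:",A(R-T)-90,np.linalg.norm(R-T),"T-L:",A(T-L),np.linalg.norm(T-L),"valve about mid",A(V-m),np.linalg.norm(V-m),"mid",m)
E
python3 - <<'E'
from m import *
c=env.read_camera("side")
meas((465,130),(105,520),(155,215),(311,160),c)
meas((448,118),(150,530),(133,245),(287,170),c)
t=env.read_camera("top"); print(proj(t,pol(0,116,0)),proj(t,pol(0,116,6)))
E
```

```text
R-L len 229.79214180905464 ang-45: 15.200000000000003 R-T chord-90: 15.200000000000003 160.6804602751845 T-L: 15.9 162.36000926359998 valve about mid 18.5 79.8943019342208 mid [-0.77906728 -2.13290467]
R-L len 225.83708523397453 ang-45: 3.799999999999997 R-T chord-90: 7.400000000000006 158.88582249192083 T-L: 4.2 169.56193777801096 valve about mid 5.2 82.71967135832831 mid [ 4.88792572 -7.3812308 ]
[238.41875676 167.41461257] [243.28733698 168.35325992]
```

>>> arm_command --deltas '[[[1,0.02,0.38,0,0],[1,0.04,0.38,0,0],[1,0.05,0.38,0,0],[1,0.04,0.15,-0.2,0],[1,0,0,-0.35,0],[1,0,0,-0.35,0],[1,0,0,-0.3,0],[1,0,0,0,0],[1,0,0,0,0]]]'

```text
t: 14.6
eef_pos: [503.4, 99.4, 217.8]
tcp_rot: [3.089, 0.015, -0.195]
ft_force: [0.0, -0.3, 0.9]
opening: 0.004
```

```bash
python3 - <<'E'
from h import *
st()
E
```

```text
t 14.6 hub [-136.9   -1.1   42.8] pos [503.4  99.4 217.8] rpy [ 3.089  0.015 -0.195] F [ 0.  -0.3  0.9] op 0.0
```

>>> arm_command --deltas '[[[1,0.2,-0.04,-0.04,-0.01],[1,0.2,-0.04,0,0],[1,0.2,-0.04,-0.03,0],[1,0.1,-0.02,0,0],[1,0.04,-0.01,0,0],[1,0,0,0,0],[1,0,0,0,0]]]'

```text
t: 15.18
eef_pos: [581.6, 88.0, 220.9]
tcp_rot: [3.092, 0.008, -0.198]
ft_force: [-0.3, 0.1, -0.3]
opening: 0.002
```

```bash
python3 - <<'E'
from h import *
st()
E
```

```text
t 15.18 hub [-58.1   3.6  45.9] pos [581.6  88.  220.9] rpy [ 3.092  0.008 -0.198] F [-0.3  0.1 -0.3] op 0.0
```

>>> arm_command --deltas '[[[1,-0.04,0,-0.06,0],[1,0,0.02,-0.05,0],[1,0.01,0.03,0,0],[1,0.01,0.03,0,0],[1,0.01,0.03,0,0],[1,0.0,0.03,0,0],[1,0,0,0,0]]]'

```text
t: 15.77
eef_pos: [578.4, 103.0, 211.0]
tcp_rot: [3.089, 0.006, -0.197]
ft_force: [-1.0, -3.2, 1.1]
opening: 0.003
```

```bash
python3 - <<'E'
from h import *
st()
E
```

```text
t 15.77 hub [-64.3  17.6  36. ] pos [578.4 103.  211. ] rpy [ 3.089  0.006 -0.197] F [-1.  -3.2  1.1] op 0.0
```

Nearly: 2 mm more, then retreat and look.

>>> arm_command --deltas '[[[1,0.01,0.03,0,0],[1,0.0,0.02,0,0],[1,0,0,0,0],[1,-0.02,-0.1,0,0],[1,-0.2,0,0,0],[1,-0.35,0,0.2,0],[1,-0.3,0,0.4,0],[1,0,-0.3,0.4,0],[1,0,-0.4,0.4,0],[1,0,-0.4,0.1,0],[1,0,-0.4,0,0],[1,0,0,0,0]]]'

```text
t: 16.77
eef_pos: [490.2, -45.7, 345.7]
tcp_rot: [3.083, 0.007, -0.19]
ft_force: [-0.3, 0.0, 0.2]
opening: 0.007
```

```bash
python3 - <<'E'
from h import *
st()
c=env.read_camera("side"); crop(c,"pics/side18.png",180,145,280,240,6)
E
```

```text
t 16.77 hub [-120.4 -145.8  170.7] pos [490.2 -45.7 345.7] rpy [ 3.083  0.007 -0.19 ] F [-0.3  0.   0.2] op 0.01
```

View pics/side18.png

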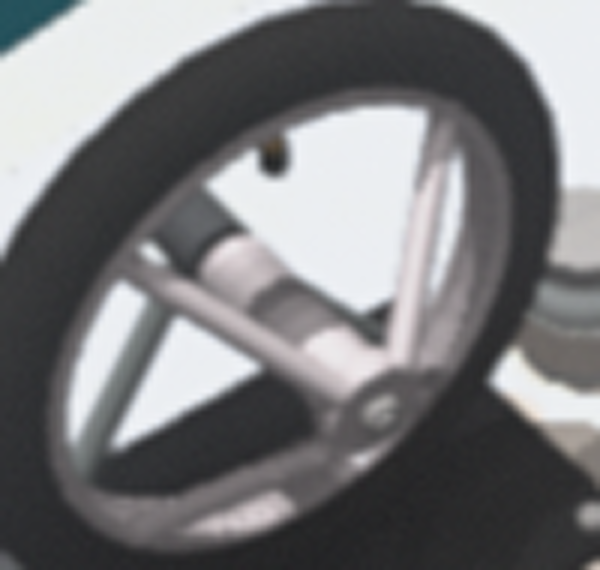

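```bash
python3 - <<'E'
from m import *
c=env.read_camera("side")
meas((441,110),(165,532),(122,255),(276,176),c)
meas((441,110),(160,534),(120,258),(276,176),c)
# hub reference from side view: measured axle end pixel (378,410) crop6
for p,x in(((378,410),-84),((276,176),0),((270,145),0),((441,110),-9),((122,255),-9)):
    o,d=ray(c,180+p[0]/6,145+p[1]/6); q=((H+x*X-o)@X)/(d@X);w=o+q*d-H; print(p,-(w@Y),w[2])
k=6;b=(180,145);im=cv2.imread("pics/side18.png")
# shift the drawn model so its hub matches image axle end
for col,a in (((0,0,255),0),((0,255,0),5)):
  q=lambda p:tuple(int(v) for v in (proj(c,p)-b)*k)
  cv2.line(im,q(pol(0,116,a)),q(pol(0,82,a)),col,1)
  for s in(45,-45,-135): cv2.line(im,q(pol(-68,22,a+s)),q(pol(-9,115,a+s)),col,1)
cv2.polylines(im,[np.array([(proj(c,pol(-19,117,a))-b)*k for a in range(0,360,5)]).astype(np.int32)],True,(255,0,0),1)
cv2.imwrite("pics/side19.png",im)
E
```

```text
R-L len 227.27200808605784 ang-45: -0.5 R-T chord-90: 4.200000000000003 159.81285335009176 T-L: -0.0 173.7576550455557 valve about mid 0.1 82.37110052997939 mid [ 6.62726258 -7.52262916]
R-L len 228.67591616823142 ang-45: 0.10000000000000142 R-T chord-90: 3.799999999999997 160.80847179358608 T-L: 0.5 172.166746223573 valve about mid 1.0 82.09241850329309 mid [ 5.33710785 -7.23103445]
(378, 410) -5.802010836310352 11.376306074723175
(276, 176) 6.803711112484828 74.84828238006878
(270, 145) 5.293612151958647 93.08623547298271
(441, 110) 86.28464239787829 73.51960214037365
(122, 255) -73.10132001656872 85.19277999040287
```

View pics/side19.png

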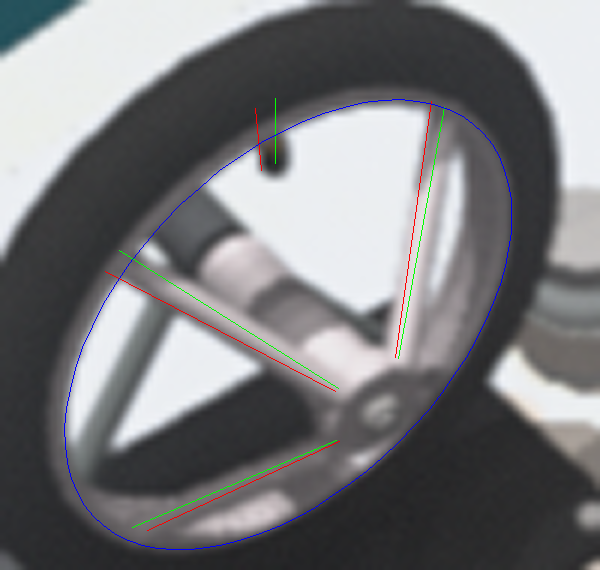

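```bash
python3 - <<'E'
from m import *
from scipy.optimize import least_squares
c=env.read_camera("side")
sets={"s15":[((465,130),(105,520),(155,215),(311,160))],"s17":[((448,118),(150,530),(133,245),(287,170))],"s18":[((441,110),(163,533),(121,256),(276,176))]}
for hub in (0,1):
 for n,[(R,L,T,V)] in sets.items():
  def f(p):
    sx,sy,th,dz=p; Hh=np.array([sx,sy,175+dz]); 
    P=lambda x,r,a: proj(c,Hh+x*X-r*np.sin(a)*Y+np.array([0,0,r*np.cos(a)]))
    q=np.pi/4; e=[]
    for m,x,r,a in((R,-9,115,th+q),(L,-9,115,th-3*q),(T,-9,115,th-q),(V,0,82,th))+((((378,410),-84,0,0),) if hub else ()):
        e+=list(P(x,r,a)-(np.array([180,145])+np.array(m)/6))
    return np.array(e+[dz/3,(sx-640)/5,(sy-72)/3])
  r=least_squares(f,[640,72,0.1,0]); print(hub,n,r.x.round(1),"deg",np.degrees(r.x[2]).round(1),r.fun.round(1))
E
```

```text
0 s15 [ 6.369e+02  7.310e+01  3.000e-01 -1.700e+00] deg 15.7 [ 0.5  0.1  0.2 -0.1 -0.  -0.2 -0.7 -0.4 -0.6 -0.6  0.4]
0 s17 [ 6.345e+02  7.040e+01  1.000e-01 -1.700e+00] deg 5.4 [ 1.1 -1.1 -1.5  0.  -0.3  1.2 -0.1 -0.6 -0.6 -1.1 -0.5]
0 s18 [634.4  70.    0.   -1.1] deg 1.5 [ 0.8 -0.9 -1.6 -0.2 -0.   1.8  0.  -1.  -0.4 -1.1 -0.7]
1 s15 [ 6.39e+02  7.24e+01  3.00e-01 -1.90e+00] deg 15.8 [ 0.1 -0.3 -0.3 -0.6 -0.4 -0.7 -1.1 -0.9  1.7  2.1 -0.6 -0.2  0.1]
1 s17 [ 6.373e+02  7.010e+01  1.000e-01 -2.100e+00] deg 5.7 [ 0.5 -1.4 -2.3 -0.5 -0.9  0.6 -0.7 -1.1  2.9  2.  -0.7 -0.5 -0.6]
1 s18 [637.2  69.8   0.   -1.7] deg 1.8 [ 0.1 -1.1 -2.5 -0.7 -0.7  1.2 -0.6 -1.4  3.   1.8 -0.6 -0.6 -0.7]
```

>>> arm_command --deltas '[[[1,0.02,0.38,0,0],[1,0.04,0.38,0,0],[1,0.05,0.38,0,0],[1,0.04,0.15,-0.2,0],[1,0,0,-0.35,0],[1,0,0,-0.35,0],[1,0,0,-0.3,0],[1,0,0,0,0],[1,0,0,0,0]]]'

```text
t: 17.67
eef_pos: [501.3, 105.5, 218.1]
tcp_rot: [3.087, 0.013, -0.176]
ft_force: [-0.3, -0.1, 0.8]
opening: 0.003
```

>>> arm_command --deltas '[[[1,0.2,-0.04,-0.04,-0.01],[1,0.2,-0.04,0,0],[1,0.2,-0.04,-0.03,0],[1,0.08,-0.02,0,0],[1,0.02,-0.01,0,0],[1,0,0,0,0],[1,0,0,-0.02,0]]]'

```text
t: 18.25
eef_pos: [574.4, 93.9, 218.5]
tcp_rot: [3.09, 0.006, -0.179]
ft_force: [-0.5, -0.1, -0.1]
opening: 0.004
```

```bash
python3 - <<'E'
from h import *
st()
E
```

```text
t 18.25 hub [-66.3   7.9  43.5] pos [574.4  93.9 218.5] rpy [ 3.09   0.006 -0.179] F [-0.5 -0.1 -0.1] op 0.0
```

>>> arm_command --deltas '[[[1,0.03,0,-0.05,-0.02],[1,0.01,0.03,-0.03,-0.01],[1,0.01,0.03,0,0],[1,0.01,0.02,0,0],[1,0.0,0.01,0,0],[1,0,0,0,0]]]'

```text
t: 18.75
eef_pos: [578.5, 104.8, 210.7]
tcp_rot: [3.09, 0.007, -0.205]
ft_force: [0.2, -0.5, 0.1]
opening: 0.003
```

```bash
python3 - <<'E'
from h import *
st()
E
```

```text
t 18.75 hub [-64.5  19.4  35.7] pos [578.5 104.8 210.7] rpy [ 3.09   0.007 -0.205] F [ 0.2 -0.5  0.1] op 0.0
```

>>> arm_command --deltas '[[[1,0.0,0.01,0,0],[1,0,0.01,0,0],[1,0,0.01,0,0]]]'

```text
t: 19.0
eef_pos: [578.3, 106.2, 210.8]
tcp_rot: [3.086, 0.006, -0.204]
ft_force: [-0.0, -7.5, 0.5]
opening: 0.004
```

>>> arm_command --deltas '[[[1,0.0,0.01,0,0],[1,0,0.01,0,0]]]'

```text
t: 19.17
eef_pos: [578.3, 106.2, 211.0]
tcp_rot: [3.083, 0.006, -0.204]
ft_force: [-1.1, -6.0, 0.1]
opening: 0.003
```

```bash
python3 - <<'E'
from h import *
st()
E
```

```text
t 19.17 hub [-65.   20.7  36. ] pos [578.3 106.2 211. ] rpy [ 3.083  0.006 -0.204] F [-1.1 -6.   0.1] op 0.0
```

In contact at y≈20.7 (about 6–7 N); now 2 mm more, then retreat and look.

>>> arm_command --deltas '[[[1,0.0,0.025,0,0],[1,0,0.025,0,0],[1,0,0,0,0]]]'

```text
t: 19.42
eef_pos: [578.1, 107.8, 211.2]
tcp_rot: [3.077, 0.006, -0.205]
ft_force: [-0.7, -0.6, 1.5]
opening: 0.005
```

```bash
python3 - <<'E'
from h import *
st()
E
```

```text
t 19.42 hub [-65.5  22.3  36.2] pos [578.1 107.8 211.2] rpy [ 3.077  0.006 -0.205] F [-0.7 -0.6  1.5] op 0.0
```

>>> arm_command --deltas '[[[1,-0.02,-0.1,0,0],[1,-0.2,0,0,0],[1,-0.35,0,0.2,0],[1,-0.3,0,0.4,0],[1,0,-0.3,0.4,0],[1,0,-0.4,0.4,0],[1,0,-0.4,0.1,0],[1,0,-0.4,0,0],[1,0,0,0,0]]]'

```text
t: 20.17
eef_pos: [488.8, -44.8, 345.7]
tcp_rot: [3.077, 0.006, -0.199]
ft_force: [-0.1, -0.1, -0.5]
opening: 0.005
```

```bash
python3 - <<'E'
from h import *
st()
c=env.read_camera("side"); crop(c,"pics/side20.png",180,145,280,240,6)
E
```

```text
t 20.17 hub [-122.  -145.3  170.7] pos [488.8 -44.8 345.7] rpy [ 3.077  0.006 -0.199] F [-0.1 -0.1 -0.5] op 0.0
```

View pics/side20.png

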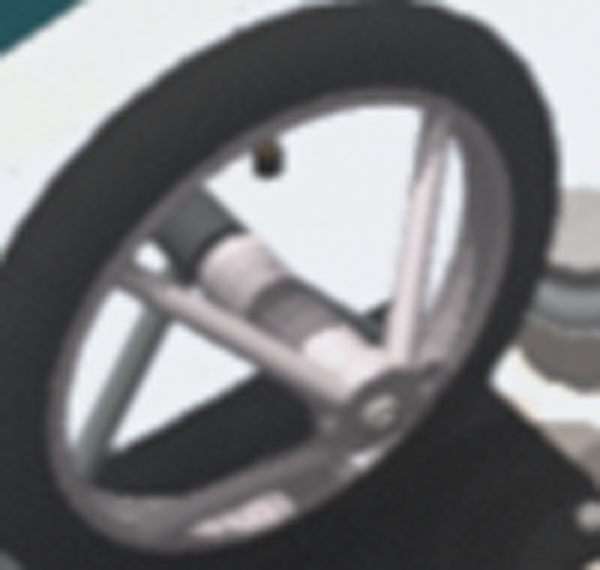

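```bash
python3 - <<'E'
from m import *
c=env.read_camera("side")
meas((434,106),(178,534),(116,262),(268,178),c)
crop(c,"pics/side21.png",100,90,400,340,2.4)
c=env.read_camera("top"); cv2.imwrite("pics/top21.png",c["frame"][:,:,::-1])
E
```

```text
R-L len 228.29815066280074 ang-45: -4.100000000000001 R-T chord-90: 1.9000000000000057 158.90548748393837 T-L: -3.0 178.20329545965916 valve about mid -3.4 84.65046676370211 mid [ 7.9129106 -8.4824309]
```

View pics/top21.png

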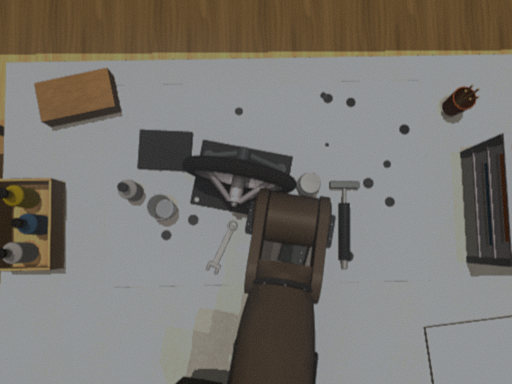

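```bash
python3 - <<'E'
from h import *
env.job_done(); st()
E
```

```text
the job is handed in; nothing more can be done
the job is handed in; nothing more can be done
```

I handed the job in with the valve stem at about twelve o'clock. My best estimate is 0 to 2° off straight up, against the limit of about 6°. I got no verdict back.

**What I did:** With closed fingertips I turned the wheel counter-clockwise in five gentle pushes on two spokes. The first was a long push of about 117°. After letting go with the valve about 32° from upright, I pushed the next spoke four times, in smaller and smaller steps. The fingers came off the spoke between pushes, and the arm was clear of the wheel before I handed in. The clock was at about 20 s of the 54 s allowed.

**What the last checks showed:**
- **Valve angle:** the measurements disagreed. The chord between the two upper spokes gave about +2°. The three measurements that used the lower-left spoke end gave −3° to −4°. I trusted those less, because that end was in shadow and the lengths they gave did not match the wheel. All of them were inside the limit.
- **Hub position:** the two cameras disagreed by about 7 mm on where the hub lies along the axle, which adds some uncertainty to the angle.
- **Bystanders:** the ones visible in the final top view looked where they started, judged by eye. The pin tub was hidden under the arm in that view.
- **Forces and rest:** the highest contact force I read was about 17 N, during the first push. The arm read near zero at the end. I did not measure the wheel's speed directly. I never aimed the fingers at the valve stem.

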